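# Turn the wear plate over and hold it up level

## Robot

A 7-joint arm with a two-finger parallel gripper is mounted at the origin on a cart in front of the work surface, level with it; the furniture and walls round the work are solid. World frame = base frame: x ahead of the robot, y to its left, z up, the work surface at z = 0. Lengths are in m, angles in rad, forces in N, time in s.
With the tool pointing down it reaches from about 0.425 to 0.825 m from the base axis. Payload 3.6 kg.
Tool frame: the origin (TCP) lies at the very end of the fingers, on their centre line; the grasp point (between the pads) lies 19 mm behind it (ctrl.grip_depth is the distance from the TCP to the grasp point, in m); z points along the fingers, y is the direction in which the jaws open and shut (so a half turn about z gives the same grasp; the last joint's range is limited). The gripper opens to 93 mm and grips with 3 to 60 N. Pads are 15 mm wide; open, the fingers measure 128 mm over their backs; the gripper's body (75 mm by 188 mm) begins 65 mm behind the grasp point.
Start: joints at [1.254, 0.615, -0.013, 1.423, 0.008, 1.103, -0.04], TCP at [0.186, -0.623, 0.219] pointing down, gripper open.
Joint ranges: [-3.12, 3.12], [-0.3, 2.06], [-1.34, 1.32], [0.26, 2.42], [-1.36, 4.5], [0.01, 1.98], [-2.84, 2.84]. Speed limits (rad/s): [2.79, 2.79, 3.14, 3.14, 3.14, 3.14, 3.14].

## Interface

Orientations are given as a rotation vector (axis times angle).
In Python, from cell import ctrl gives the robot as it stands. The module is installed in compiled form; this text tells all that it offers.
- The arm moves only by the shell command python3 -m pendant 'ROWS'. ROWS is JSON, a list of rows, each a list of 3 entries, a list of its own where there are three numbers: the shift along the tool's x, y, z as a fraction of full scale, then the turn about the tool's z as a fraction of full scale, then the opening, from -1 (shut) to 1 (fully open). In form: [[[dx, dy, dz], yaw, claw], ...]. A call has 1 to 12 rows; each row is the pose to reach, as a shift and turn from the pose measured when the call began, along the tool's axes at that moment, turning the shorter way round; what a row does not reach only later rows make up. Full scale, the value 1, is 300 mm for a shift and 180 degrees for a turn. A row lasts 1/10 s, in which the tool goes at most 50 mm and 8.59 degrees, less where a joint would pass 70% of its speed; a pose out of reach is approached as far as the arm can. A call with a number of a shift or a turn outside -1 to 1 is refused whole. A call with a gripper value outside its range is refused whole. The fingers move at their own pace and stop on an object; the grip force is fixed at half the most. Time passes only in rows, so rows that repeat a pose let the fingers close. It gives the time, the measured TCP pose, the force and the opening at its end, in the units of the state.
- ctrl.observe(): the state, without advancing time (a new reading comes with each control period).
- ctrl.read_camera(name): name is "scene" or "side" or "wrist"; returns the picture (384x512x3 uint8, red, green, blue); there is no depth.
- ctrl.camera_info(name): a dict with "fx", "fy", "cx", "cy" (pixels), "k1" (the pictures are not rectified: a ray, as slopes to the right and down, at radius r is drawn at 1 + k1 r^2 times it, then the intrinsics apply), "R" (3x3) and "t" (3): a world point X has camera coordinates R X + t; the wrist camera has in their place "T_tool_cam" (4x4, takes a point from camera to tool coordinates, whose origin is the TCP and whose axes are the flange's). Camera axes: x right, y down, z forward; pixel columns grow to the right and rows downward; lengths in m; the calibration is good to about 2 mm. A picture is of the moment at which its call begins: read the wrist's pose just before it. camera_info takes no time and is no camera call.
- ctrl.finish_job(): hands the job in, once; it reports no verdict.
The state is a dict: "t": time; "joint_pos": joint angles; "qd": joint speeds; "effort": joint torques, N m; "tool_pos": TCP position; "tool_rot": TCP orientation; "force": force on the tool from outside, world axes, zero at the start; "wrist_torque": the same for the moment, N m; "finger_gap": finger opening in m.
Only numpy, scipy, OpenCV 4.12 (cv2) and the standard library are available. Lean on these libraries where they do the work, as an engineer would, in place of code of your own. Each camera call takes 0.05 s, during which the arm holds its last target.

## Task

Take the steel wear plate out of the leaning stand, turn it over so that the face with the two round bosses looks up, and hold it up level and still, well clear of the worktop (its centre 10 cm or more above it) and of the stand, so that the bosses can be checked. Finish while still holding the plate in the gripper; you may lay it on the worktop on the way to change your grip. Leave the sample pot, the calculator and the stapler where they are.

Things in the scene. Friction and masses are not known exactly. Their poses are not given: they have to be found in the camera images.
- plate_mid (a point): centre of the loose steel plate, 120 x 60 x 8 mm, 0.2 to 0.4 kg. x runs along its length, y along its width, z out of the face with the bosses: two, round, 16 mm across, 4 mm high, on the centre line at x = -22 and +22 mm. The other face is plain. At the start it stands on its +x end in the stand, 20 degrees from upright, top away from the robot, bosses on the far, downward side
- plate_top (a point): middle of the plate's end that is up at the start (its -x end, 60 mm from the centre, half-way through the thickness; axes as plate_mid). The last 30 mm below it are flat on both sides and clear of the stand: the 8 mm thickness can be pinched there from above. Nothing clamps the plate: draw it out along its own length
- stand: metal stand fixed to the worktop, base 110 x 100 x 10 mm; origin on the worktop, 10 mm nearer the robot than the base's middle. x points away from the robot (yaw to 0.45) and is the way the plate leans, against two rest bars reaching 95 mm up; 10 mm lip in front; plate top 140 mm up. Worktop z = 0, bare for x 0.36 to 0.66, y -0.28 to 0.27 m but for the stand
- pot_mid (a point): middle of a sample pot with screw lid, 50 mm diameter, 66 mm high, standing behind the stand; leave it alone
- calc_mid (a point): middle of a pocket calculator, 118 x 68 x 15 mm, lying to the right; leave it alone
- stapler_mid (a point): middle of a stapler, 34 x 135 x 46 mm, standing to the left; leave it alone
There are look-alikes about, which are no part of the job. What is shaped like the part that bears plate_mid but green is not meant.

How it is judged:
At the end, for the whole second after the job is handed in: the plate is held in the fingers, its centre at least 95 mm above the worktop, bosses up and level within 8 degrees (0.14 rad), still (under 30 mm/s and 0.15 rad/s), and not touching the stand or any bystander (height (world z) of plate_mid above 0.095 m and angle between plate_mid's own z axis and vertical below 0.14 rad and contact force between the fingers and plate above 1 N and contact force between plate and stand below 0.1 N and contact force between plate and pot below 0.1 N and contact force between plate and calc below 0.1 N and contact force between plate and stapler below 0.1 N and linear speed of plate below 0.03 m/s and angular speed of plate below 0.15 rad/s); the arm keeps its last pose, push and grip.
It fails at once if the sample pot is moved more than 30 mm (distance of pot_mid from where it was at the start of the episode above 0.03 m).
It fails at once if the calculator is moved more than 30 mm (distance of calc_mid from where it was at the start of the episode above 0.03 m).
It fails at once if the stapler is moved more than 30 mm (distance of stapler_mid from where it was at the start of the episode above 0.03 m).
It also fails if it takes over 59 s, if anything falls off the work surface, if the arm or the gripper's body presses on something with over 40 N, if the wrist force passes 120 N, or if a joint passes its speed limit or range.

## Working session

There is one attempt and no reset: what is moved stays moved. The work goes in short steps, Python scripts to look and compute and a shell command to move; the robot and the scene stay as the last step left them, time stands still between calls to the robot, and variables do not carry over. Pictures are saved under pics/ and viewed, and the job is handed in when it is done.

```bash
mkdir -p pics; cat > h.py <<'E'
import numpy as np, cv2
from cell import ctrl
from scipy.spatial.transform import Rotation as Ro
def snap(n,f):
    s=ctrl.observe(); im=ctrl.read_camera(n); cv2.imwrite('pics/'+f,im[:,:,::-1]); return s,im
def cam(n,s=None):
    c=ctrl.camera_info(n)
    if n=='wrist':
        T=np.array(c['T_tool_cam']);R=Ro.from_rotvec(s['tool_rot']).as_matrix()
        Rw=R@T[:3,:3];o=R@T[:3,3]+np.array(s['tool_pos'])
    else:
        Rw=np.array(c['R']).T;o=-Rw@np.array(c['t'])
    return c,Rw,o
def ray(n,u,v,s=None):
    c,Rw,o=cam(n,s)
    d=np.array([(u-c['cx'])/c['fx'],(v-c['cy'])/c['fy']]);p=d.copy()
    for _ in range(30): p=d/(1+c['k1']*(p@p))
    w=Rw@np.array([p[0],p[1],1]);return o,w/np.linalg.norm(w)
def onz(n,u,v,z,s=None):
    o,w=ray(n,u,v,s);return o+w*(z-o[2])/w[2]
def tri(a,b):
    A=np.zeros((3,3));B=np.zeros(3)
    for o,w in(a,b):
        P=np.eye(3)-np.outer(w,w);A+=P;B+=P@o
    X=np.linalg.solve(A,B);return X,[np.linalg.norm((np.eye(3)-np.outer(w,w))@(X-o)) for o,w in(a,b)]
def proj(n,X,s=None):
    c,Rw,o=cam(n,s);q=Rw.T@(np.array(X)-o);p=q[:2]/q[2];p=p*(1+c['k1']*(p@p));return c['fx']*p[0]+c['cx'],c['fy']*p[1]+c['cy']
E
python3 - <<'E'
from h import *
s,_=snap('scene','a_scene.png');snap('side','a_side.png')
print(s['tool_pos'],s['tool_rot'],s['finger_gap'],s['t'],s['force'])
print(Ro.from_rotvec(s['tool_rot']).as_matrix().round(3))
for n in('scene','side'):print(n,cam(n)[2],cam(n)[1][:,2])
E
```

```text
[ 0.18614008 -0.62196343  0.21749543] [-3.10595667e+00 -4.54914842e-01  6.65224656e-04] 0.09336797285785056 0.0 [0.40418288 0.18938439 0.14386642]
[[ 0.958  0.287 -0.001]
 [ 0.287 -0.958  0.002]
 [-0.    -0.003 -1.   ]]
scene [-0.13868821  0.78242696  0.72244367] [ 0.58158269 -0.64518343 -0.49547949]
side [0.61874312 0.75385707 0.76753319] [-0.05782449 -0.75850258 -0.6490995 ]
```

```bash
python3 -c "
import cv2
for n in('scene','side'):
  print(cv2.imread(f'pics/a_{n}.png').shape)"
```

```text
(384, 512, 3)
(384, 512, 3)
```

View pics/a_scene.png

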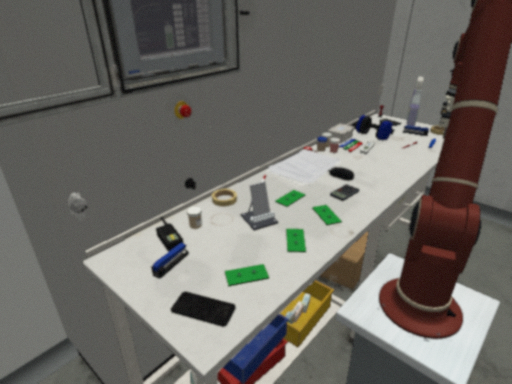

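View pics/a_side.png

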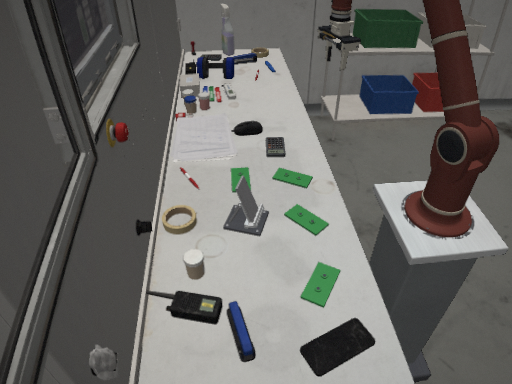

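The scene view shows the stand with the grey plate at about (262,205), and the side view shows it at about (248,210). The pot is at (195,262) in the side view, the stapler at (240,330) and the calculator at (275,147). Four green look-alikes lie flat around the stand. I'll zoom in.

```bash
python3 - <<'E'
import cv2
a=cv2.imread('pics/a_scene.png')[165:245,215:305];b=cv2.imread('pics/a_side.png')[165:245,205:295]
cv2.imwrite('pics/b.png',cv2.hconcat([cv2.resize(x,(400,356),interpolation=cv2.INTER_CUBIC) for x in(a,b)]))
E
```

```text
(no output)
```

View pics/b.png

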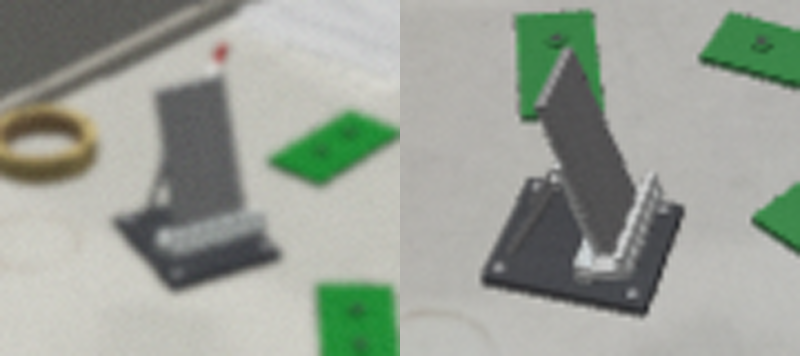

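```bash
python3 - <<'E'
from h import *
im=cv2.imread('pics/a_side.png')
h=cv2.cvtColor(im,cv2.COLOR_BGR2HSV)
m=cv2.inRange(h,(45,120,50),(80,255,255))
n,l,st,ce=cv2.connectedComponentsWithStats(m)
for i in range(1,n):
  if st[i,4]>100: 
    ct=max(cv2.findContours((l==i).astype('uint8'),cv2.RETR_EXTERNAL,cv2.CHAIN_APPROX_NONE)[0],key=len)
    bx=cv2.boxPoints(cv2.minAreaRect(ct)); print('green',onz('side',*ce[i],.008).round(3),[onz('side',*p,.008)[:2].round(3).tolist() for p in bx])
for nm,uv,z in [('pot top',(195,257),.066),('stapler',(240,330),.03),('calc',(275,147),.015),('stand tl',(241,206),.01),('pen',(190,178),0)]: print(nm,onz('side',*uv,z).round(3))
for nm,uv in[('L',(223,224)),('B',(262,233))]:print(nm,uv,onz('side',*uv,.01).round(3))
E
```

```text
green [ 0.584 -0.233  0.008] [[0.61, -0.275], [0.553, -0.279], [0.555, -0.163], [0.608, -0.16]]
green [ 0.41  -0.206  0.008] [[0.476, -0.208], [0.457, -0.269], [0.348, -0.204], [0.369, -0.148]]
green [ 0.404 -0.008  0.008] [[0.464, -0.035], [0.429, -0.09], [0.347, 0.015], [0.382, 0.063]]
green [0.414 0.22  0.008] [[0.468, 0.251], [0.404, 0.145], [0.355, 0.183], [0.422, 0.284]]
pot top [0.713 0.153 0.066]
stapler [0.617 0.336 0.03 ]
calc [ 0.445 -0.38   0.015]
stand tl [ 0.588 -0.081  0.01 ]
pen [ 0.748 -0.247  0.   ]
L (223, 224) [ 0.644 -0.01   0.01 ]
B (262, 233) [0.537 0.036 0.01 ]
```

```bash
python3 - <<'E'
from h import *
a=tri(ray('scene',249.9,186.4),ray('side',236.5,188.6));b=tri(ray('scene',264.9,182.3),ray('side',242.8,175.6))
print(a,b,np.linalg.norm(a[0]-b[0]),(a[0]+b[0])/2)
c=tri(ray('scene',250,219),ray('side',334 and 205+(665-400)/4.444,165+205/4.444))
# base corners in side crop
for p in [(485,282),(645,314),(683,208),(532,180)]:
  print(onz('side',205+(p[0]-400)/4.444,165+p[1]/4.444,.01).round(4))
for p in [(115,218),(172,290),(282,255)]:
  print('sc',onz('scene',215+p[0]/4.444,165+p[1]/4.444,.01).round(4))
s=ctrl.observe();R=Ro.from_rotvec(s['tool_rot']).as_matrix()
print(ctrl.camera_info('wrist')['T_tool_cam'])
print((R.T@(np.array([.58,-.03,.30])-s['tool_pos'])/.3))
E
```

```text
(array([ 0.60048404, -0.0078689 ,  0.13521955]), [np.float64(0.002759576730441846), np.float64(0.002759576730441893)]) (array([ 0.58013342, -0.06240854,  0.13578039]), [np.float64(0.002039500819639053), np.float64(0.0020395008196389176)]) 0.05821541812031133 [ 0.59030873 -0.03513872  0.13549997]
[0.6411 0.008  0.01  ]
[0.5433 0.0454 0.01  ]
[ 0.5084 -0.0474  0.01  ]
[ 0.6064 -0.085   0.01  ]
sc [0.6374 0.0049 0.01  ]
sc [0.5349 0.0486 0.01  ]
sc [ 0.5016 -0.0436  0.01  ]
[[ 1.48610099e-05 -9.68153256e-01 -2.50358287e-01  6.94620154e-02]
 [ 9.99999883e-01 -1.06797046e-04  4.72350716e-04 -4.75684279e-04]
 [-4.84045410e-04 -2.50358265e-01  9.68153141e-01 -1.65802253e-01]
 [ 0.00000000e+00  0.00000000e+00  0.00000000e+00  1.00000000e+00]]
[ 1.82357438 -1.51476423 -0.27122297]
```

```bash
python3 -m pendant '[[[0.9,-0.75,-0.2],-0.293,1],[[0.9,-0.75,-0.2],-0.293,1],[[0.9,-0.75,-0.2],-0.293,1],[[0.9,-0.75,-0.2],-0.293,1],[[0.9,-0.75,-0.2],-0.293,1],[[0.9,-0.75,-0.2],-0.293,1],[[0.9,-0.75,-0.2],-0.293,1],[[0.9,-0.75,-0.2],-0.293,1],[[0.9,-0.75,-0.2],-0.293,1],[[0.9,-0.75,-0.2],-0.293,1]]'
cat > go.py <<'E'
import sys
from h import *
# python3 go.py x y z yawdeg(world angle of tool y) -> fractions
x,y,z,a=map(float,sys.argv[1:5])
s=ctrl.observe();R=Ro.from_rotvec(s['tool_rot']).as_matrix()
cur=np.degrees(np.arctan2(R[1,1],R[0,1]))
d=(a-cur+180)%360-180
print('t',round(s['t'],2),'pos',np.round(s['tool_pos'],4),'tooly',round(cur,2),'gap',round(s['finger_gap'],4),'F',np.round(s['force'],1),'q',np.round(s['joint_pos'],2))
print('shift',(R.T@(np.array([x,y,z])-s['tool_pos'])/.3).round(4),'yaw',round(-d/180,4))
E
python3 go.py .58 -.03 .28 -20.6
```

```text
t: 1.1
tool_pos: [0.3791, -0.3305, 0.2776]
tool_rot: [-2.583, -1.784, 0.002]
force: [-0.7, -0.7, 0.3]
finger_gap: 0.093
t 1.1 pos [ 0.3791 -0.3305  0.2776] tooly -20.73 gap 0.093 F [-0.7 -0.7  0.3] q [ 0.9   0.34 -0.32  1.74  0.12  1.08  0.18]
shift [ 1.174   0.2718 -0.0079] yaw -0.0007
```

```bash
python3 -m pendant '[[[0.6,0.14,0],0,1],[[0.6,0.14,0],0,1],[[0.6,0.14,0],0,1],[[0.6,0.14,0],0,1]]'; python3 -m pendant '[[[0.59,0.13,0],0,1],[[0.59,0.13,0],0,1],[[0.59,0.13,0],0,1],[[0.59,0.13,0],0,1],[[0.59,0.13,0],0,1],[[0.59,0.13,0],0,1]]'; python3 go.py .58 -.03 .28 -20.6
python3 - <<'E'
from h import *
s,im=snap('wrist','c_w.png');s2,im2=snap('side','c_side.png')
cv2.imwrite('pics/c_w2.png',cv2.resize(im[:,:,::-1],(768,576),interpolation=cv2.INTER_CUBIC))
import json;json.dump({k:np.array(s[k]).tolist() for k in('tool_pos','tool_rot')},open('c.json','w'))
E
```

```text
t: 1.5
tool_pos: [0.4829, -0.176, 0.2771]
tool_rot: [-2.582, -1.782, 0.001]
force: [0.5, 0.6, 0.4]
finger_gap: 0.0927
t: 2.1
tool_pos: [0.582, -0.0266, 0.276]
tool_rot: [-2.585, -1.779, 0.005]
force: [-0.4, -1.3, 0.8]
finger_gap: 0.0931
t 2.1 pos [ 0.582  -0.0266  0.276 ] tooly -20.92 gap 0.0931 F [-0.4 -1.3  0.8] q [ 0.26  0.49 -0.39  1.53  0.19  1.17 -0.54]
shift [-0.0129 -0.0021 -0.0132] yaw -0.0018
```

View pics/c_w2.png

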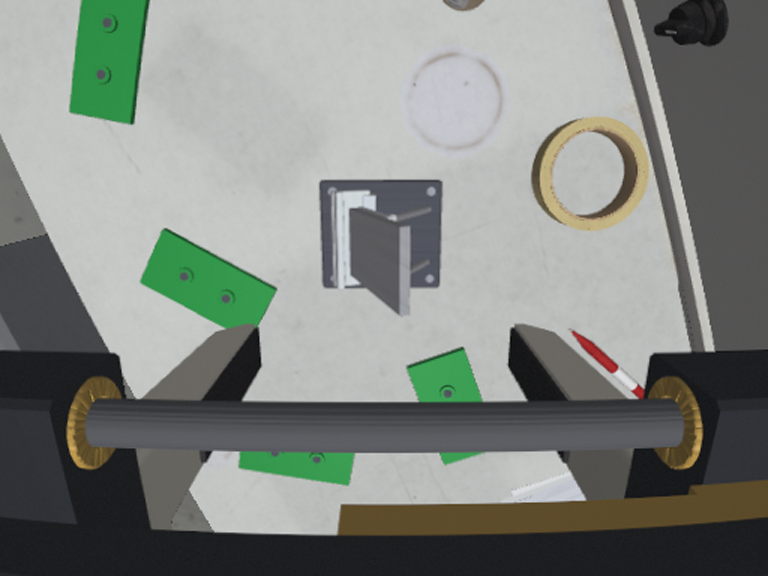

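```bash
python3 - <<'E'
import cv2
a=cv2.imread('pics/c_w.png')[110:220,205:305]
cv2.imwrite('pics/c3.png',cv2.resize(a,(545,600),interpolation=cv2.INTER_CUBIC))
E
```

```text
(no output)
```

View pics/c3.png

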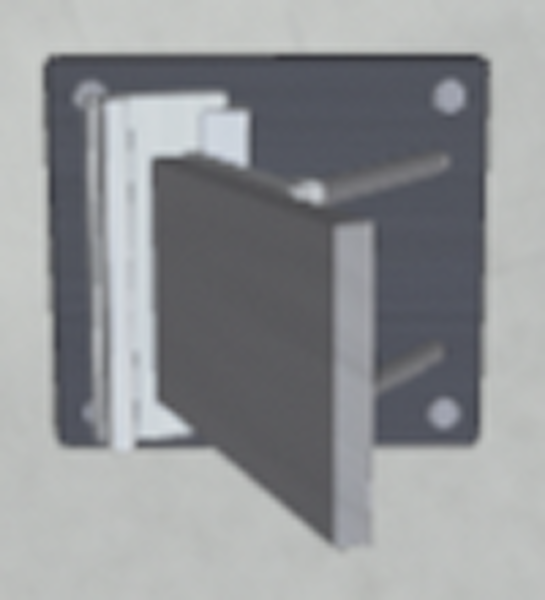

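```bash
python3 - <<'E'
from h import *
import json;s=json.load(open('c.json'))
f=lambda u,v,z:onz('wrist',205+u/5.45,110+v/5.45,z,s)
A=f(333,220,.1414);B=f(333,546,.1414);C=f(373,222,.1386);print('top',f(353,383,.140).round(4),'w',np.linalg.norm(A-B),np.degrees(np.arctan2(*(A-B)[[1,0]]))-90,'t',np.linalg.norm(A-C))
b=[f(*p,.01) for p in[(45,57),(490,57),(485,445),(60,445)]]
c=np.mean(b,0);print('base',c.round(4),[np.linalg.norm(b[i]-b[i-1]).round(4) for i in range(4)],np.degrees(np.arctan2(*((b[1]+b[2]-b[0]-b[3])[[1,0]]))))
d=np.array([np.cos(np.radians(-21)),np.sin(np.radians(-21)),0]);print('top-origin along x',(f(353,383,.14)-c)@d+.01)
print('lip',[f(u,270,.02)[:2]@d[:2]-c[:2]@d[:2] for u in(97,115,133)],'bot',[f(u,300,.02)[:2]@d[:2]-c[:2]@d[:2] for u in(155,)])
E
```

```text
top [ 0.5929 -0.0339  0.14  ] w 0.059451595152351315 -20.469575344241747 t 0.0076390256561253925
base [ 0.5784 -0.0269  0.01  ] [np.float64(0.0983), np.float64(0.1086), np.float64(0.0982), np.float64(0.1093)] -20.879340154360218
top-origin along x 0.02599955571324214
lip [np.float64(-0.042275813997797784), np.float64(-0.03785556979652438), np.float64(-0.033438047016389305)] bot [np.float64(-0.02815717343939461)]
```

```bash
python3 go.py .588 -.033 .116 -20.7
```

```text
t 2.2 pos [ 0.5815 -0.028   0.2765] tooly -21.08 gap 0.0928 F [-0.  -1.2  0.8] q [ 0.26  0.48 -0.39  1.53  0.19  1.17 -0.54]
shift [-0.0074  0.0284  0.535 ] yaw -0.0021
```

```bash
python3 -m pendant '[[[-0.008,0.028,0.15],-0.002,1],[[-0.008,0.028,0.3],-0.002,1],[[-0.008,0.028,0.42],-0.002,0.2],[[-0.008,0.028,0.5],-0.002,0],[[-0.008,0.028,0.535],-0.002,-0.2],[[-0.008,0.028,0.535],-0.002,-0.2],[[-0.008,0.028,0.535],-0.002,-0.2]]'; python3 go.py .588 -.033 .116 -20.7
python3 - <<'E'
from h import *
s,im=snap('wrist','d_w.png');s2,im2=snap('side','d_side.png')
o=np.hstack([cv2.resize(im[100:330,100:412],(400,295)),cv2.resize(im2[130:260,180:320],(318,295))])
cv2.imwrite('pics/d.png',o[:,:,::-1])
E
```

```text
t: 2.9
tool_pos: [0.5887, -0.0341, 0.1173]
tool_rot: [-2.585, -1.783, 0.002]
force: [0.3, -1.1, 0.1]
finger_gap: 0.0576
t 2.9 pos [ 0.5887 -0.0341  0.1173] tooly -20.8 gap 0.0576 F [ 0.3 -1.1  0.1] q [ 0.23  0.66 -0.34  1.71  0.28  0.82 -0.6 ]
shift [ 0.0025 -0.0035  0.0044] yaw -0.0006
```

View pics/d.png

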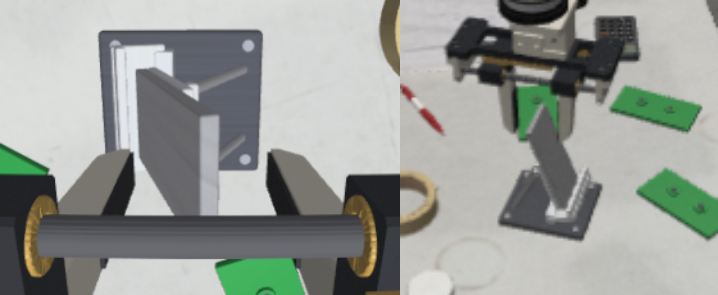

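The jaws straddle the plate top in both views, with the plate between the fingers. Next I'll narrow the jaws and draw the top toward the robot.

```bash
python3 -m pendant '[[[0,0,0],0,-0.45],[[0,0,0],0,-0.45],[[0,0,0],0,-0.45],[[0,-0.02,0],0,-0.5],[[0,-0.04,0],0,-0.55],[[0,-0.05,0],0,-0.6],[[0,-0.05,0],0,-0.6]]'; python3 go.py .588 -.033 .116 -20.7
python3 - <<'E'
from h import *
s2,im2=snap('side','e_side.png')
cv2.imwrite('pics/e.png',cv2.resize(im2[130:260,180:320],(640,594),interpolation=cv2.INTER_CUBIC)[:,:,::-1])
E
```

```text
t: 3.7
tool_pos: [0.5744, -0.0278, 0.1179]
tool_rot: [-2.584, -1.785, 0.001]
force: [-0.2, -0.4, 0.8]
finger_gap: 0.0188
t 3.7 pos [ 0.5744 -0.0278  0.1179] tooly -20.71 gap 0.0188 F [-0.2 -0.4  0.8] q [ 0.23  0.64 -0.34  1.75  0.28  0.8  -0.61]
shift [-0.0003  0.0485  0.0063] yaw -0.0001
```

View pics/e.png

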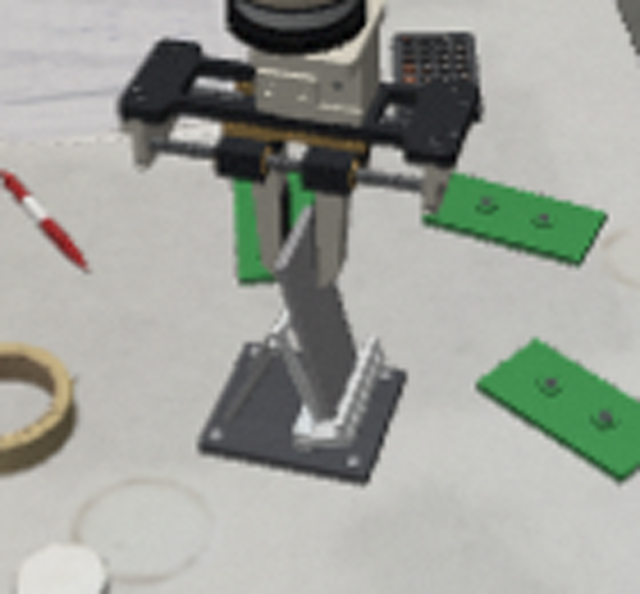

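The far finger is uprighting the plate with no force showing. I'll continue.

```bash
python3 -m pendant '[[[0,-0.02,0],0,-0.64],[[0,-0.035,0],0,-0.68],[[0,-0.05,0],0,-0.72],[[0,-0.06,0],0,-0.76],[[0,-0.06,0],0,-0.76],[[0,-0.06,0],0,-0.76]]'; python3 go.py .588 -.033 .116 -20.7
python3 - <<'E'
from h import *
s2,im2=snap('side','f_side.png')
cv2.imwrite('pics/f.png',cv2.resize(im2[130:260,180:320],(640,594),interpolation=cv2.INTER_CUBIC)[:,:,::-1])
E
```

```text
t: 4.35
tool_pos: [0.5583, -0.0216, 0.1182]
tool_rot: [-2.585, -1.785, -0.0]
force: [0.5, 0.1, 2.2]
finger_gap: 0.011
t 4.35 pos [ 0.5583 -0.0216  0.1182] tooly -20.74 gap 0.011 F [0.5 0.1 2.2] q [ 0.22  0.61 -0.34  1.8   0.28  0.77 -0.63]
shift [-0.0003  0.1061  0.0073] yaw -0.0002
```

View pics/f.png

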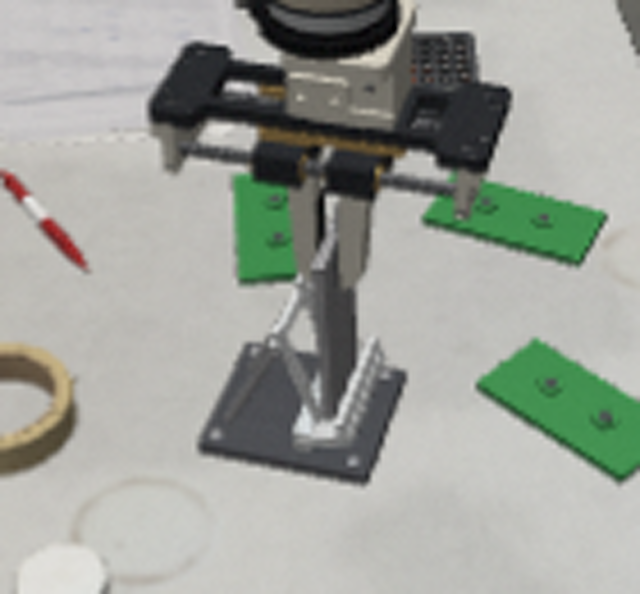

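The plate is nearly upright, with a gap of 11 mm. Close fully, then lift straight up.

```bash
python3 -m pendant '[[[0,-0.01,0],0,-1],[[0,-0.01,0],0,-1],[[0,-0.01,0],0,-1],[[0,-0.01,0],0,-1],[[0,-0.01,0],0,-1]]'; python3 -m pendant '[[[0,0,-0.03],0,-1],[[0,0,-0.1],0,-1],[[0,0,-0.2],0,-1],[[0,0,-0.32],0,-1],[[0,0,-0.35],0,-1],[[0,0,-0.35],0,-1]]'; python3 go.py .64 .15 .23 0
python3 - <<'E'
from h import *
s2,im2=snap('side','g_side.png');s1,im1=snap('scene','g_sc.png')
o=np.hstack([cv2.resize(im2[100:260,180:320],(400,457),interpolation=cv2.INTER_CUBIC),cv2.resize(im1[100:260,200:340],(400,457),interpolation=cv2.INTER_CUBIC)])
cv2.imwrite('pics/g.png',o[:,:,::-1])
E
```

```text
t: 4.9
tool_pos: [0.5553, -0.0205, 0.1182]
tool_rot: [-2.585, -1.785, 0.0]
force: [-1.7, -0.3, 4.5]
finger_gap: 0.0078
t: 5.5
tool_pos: [0.5559, -0.0205, 0.2242]
tool_rot: [2.584, 1.785, 0.003]
force: [0.3, -0.4, -1.8]
finger_gap: 0.008
t 5.5 pos [ 0.5559 -0.0205  0.2242] tooly -20.75 gap 0.008 F [ 0.3 -0.4 -1.8] q [ 0.25  0.49 -0.39  1.69  0.21  1.01 -0.57]
shift [ 0.6308  0.0608 -0.0187] yaw -0.1153
```

View pics/g.png

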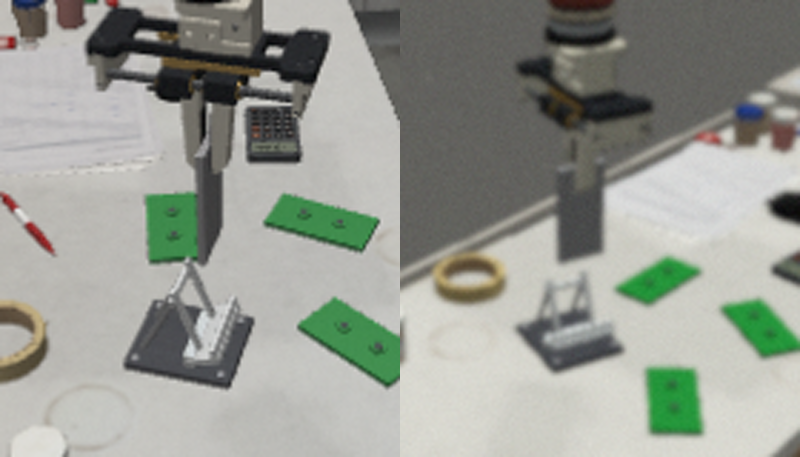

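The plate is out and upright in the grip, clear of the stand bars. I'll carry it to the free area on the left.

```bash
python3 go.py .65 .15 .225 0; python3 -m pendant '[[[0.1,0.02,0],-0.02,-1],[[0.2,0.04,0],-0.05,-1],[[0.32,0.06,0],-0.08,-1],[[0.44,0.08,0],-0.11,-1],[[0.54,0.09,0],-0.115,-1],[[0.62,0.093,0],-0.115,-1],[[0.642,0.093,0],-0.115,-1],[[0.642,0.093,0],-0.115,-1],[[0.642,0.093,0],-0.115,-1]]';python3 go.py .65 .15 .1 0
python3 - <<'E'
from h import *
s2,im2=snap('side','i_side.png');s1,im1=snap('scene','i_sc.png')
print([proj(n,[.65,.15,.225]) for n in('side','scene')])
o=np.hstack([cv2.resize(im2[140:300,130:270],(400,457),interpolation=cv2.INTER_CUBIC),cv2.resize(im1[130:290,150:290],(400,457),interpolation=cv2.INTER_CUBIC)])
cv2.imwrite('pics/i.png',o[:,:,::-1])
E
```

```text
t 5.6 pos [ 0.5541 -0.0209  0.2216] tooly -20.74 gap 0.008 F [-0.1  0.5 -2.1] q [ 0.25  0.49 -0.39  1.69  0.21  1.01 -0.57]
shift [ 0.6459  0.0973 -0.0127] yaw -0.1152
t: 6.5
tool_pos: [0.6478, 0.1471, 0.22]
tool_rot: [-2.222, -2.217, 0.01]
force: [-0.0, -0.4, -1.7]
finger_gap: 0.008
t 6.5 pos [0.6478 0.1471 0.22  ] tooly -0.14 gap 0.008 F [-0.  -0.4 -1.7] q [-0.01  0.68 -0.46  1.36  0.31  1.18 -0.5 ]
shift [0.0108 0.0097 0.3999] yaw -0.0008
[(np.float64(216.01180211976484), np.float64(205.7896069004037)), (np.float64(203.5348066558642), np.float64(173.42431973856384))]
```

View pics/i.png

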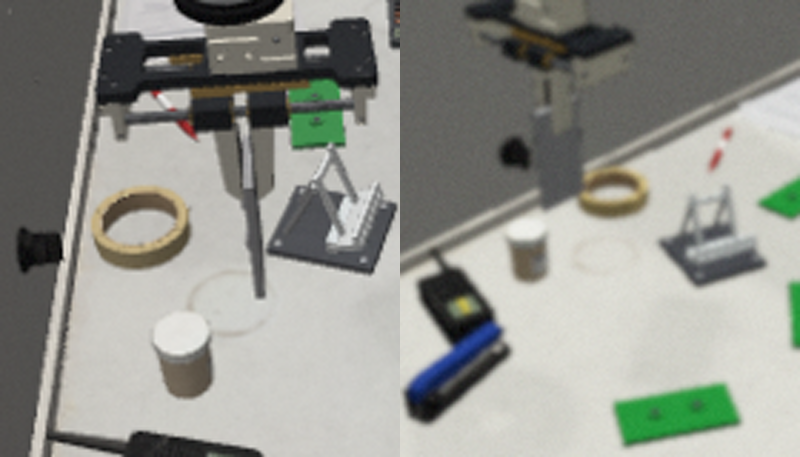

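```bash
python3 - <<'E'
from h import *
def onp(n,u,v,ax,val):
    o,w=ray(n,u,v);return o+w*(val-o[ax])/w[ax]
print('side',onp('side',130+262/2.857,140+297/2.857,1,.177))
for p in[(541,208),(581,193)]:print('scene',onp('scene',150+(p[0]-400)/2.857,130+p[1]/2.857,0,.644))
E
```

```text
side [0.64450599 0.177      0.13244231]
scene [0.644      0.18161565 0.13552156]
scene [0.644      0.1229668  0.12887262]
```

```bash
python3 go.py .615 .15 .095 0; python3 -m pendant '[[[0.01,-0.05,0.1],0,-1],[[0.01,-0.11,0.22],0,-1],[[0.01,-0.11,0.34],0,-1],[[0.01,-0.11,0.41],0,-1],[[0.01,-0.11,0.42],0,-1],[[0.01,-0.11,0.42],0,-1]]';python3 go.py .615 .15 .09 0
```

```text
t 6.6 pos [0.6482 0.1468 0.2209] tooly -0.2 gap 0.0082 F [ 0.1 -0.1 -1.6] q [-0.01  0.68 -0.46  1.36  0.31  1.18 -0.5 ]
shift [ 0.0112 -0.1087  0.42  ] yaw -0.0011
t: 7.2
tool_pos: [0.6149, 0.1486, 0.0952]
tool_rot: [-2.226, -2.215, 0.008]
force: [0.1, -0.1, -0.9]
finger_gap: 0.0078
t 7.2 pos [0.6149 0.1486 0.0952] tooly -0.29 gap 0.0078 F [ 0.1 -0.1 -0.9] q [-0.03  0.75 -0.42  1.6   0.37  0.88 -0.6 ]
shift [0.0048 0.0002 0.0175] yaw -0.0016
```

```bash
for i in 1; do python3 -m pendant '[[[0,0,0.007],0,-1],[[0,0,0.007],0,-1]]'|grep -E 'force|pos'; done; python3 -m pendant '[[[0,0,0.007],0,-1],[[0,0,0.007],0,-1]]'|grep -E 'force|pos'; python3 -m pendant '[[[0,0,0.007],0,-1],[[0,0,0.007],0,-1]]'|grep -E 'force|pos'
```

```text
tool_pos: [0.6161, 0.1485, 0.0947]
force: [-0.1, 0.6, -2.5]
tool_pos: [0.6165, 0.1485, 0.0933]
force: [0.8, -0.5, -1.7]
tool_pos: [0.6164, 0.1485, 0.0911]
force: [-0.4, 0.3, -2.2]
```

```bash
python3 -m pendant '[[[0,0,0.01],0,-1],[[0,0,0.01],0,-1]]'|grep -E 'force|pos'; python3 -m pendant '[[[0,0,0.01],0,-1],[[0,0,0.01],0,-1]]'|grep -E 'force|pos'
python3 - <<'E'
from h import *
s2,im2=snap('side','j_side.png');s1,im1=snap('scene','j_sc.png')
o=np.hstack([cv2.resize(im2[160:300,130:270],(400,400),interpolation=cv2.INTER_CUBIC),cv2.resize(im1[130:270,150:290],(400,400),interpolation=cv2.INTER_CUBIC)])
cv2.imwrite('pics/j.png',o[:,:,::-1])
E
```

```text
tool_pos: [0.6169, 0.1486, 0.09]
force: [-2.8, -0.3, 7.8]
tool_pos: [0.617, 0.1487, 0.09]
force: [-3.6, -2.3, 11.7]
```

View pics/j.png

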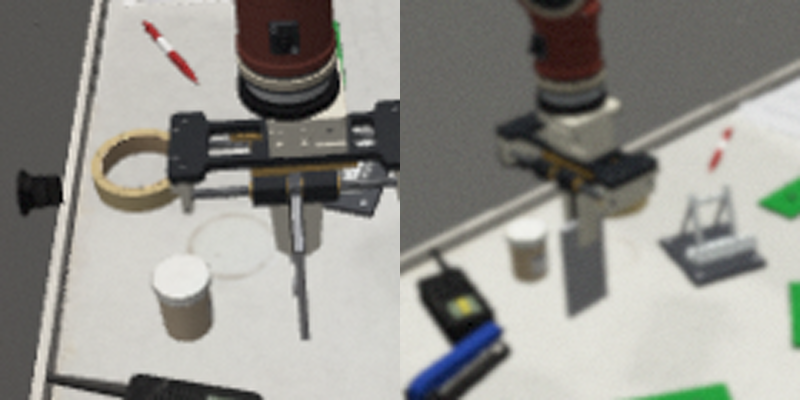

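The plate is standing on the worktop, with the bosses on its +x (left in the side view) face. Next I'll open the jaws.

```bash
python3 -m pendant '[[[0,0,0],0,-0.6],[[0,0,0],0,0],[[0,0,0],0,1],[[0,0,0],0,1],[[0,0,-0.03],0,1],[[0,0,-0.03],0,1],[[0,0,-0.03],0,1]]'
python3 - <<'E'
from h import *
s2,im2=snap('side','k_side.png');s1,im1=snap('scene','k_sc.png')
o=np.hstack([cv2.resize(im2[160:300,130:270],(400,400),interpolation=cv2.INTER_CUBIC),cv2.resize(im1[130:270,150:290],(400,400),interpolation=cv2.INTER_CUBIC)])
cv2.imwrite('pics/k.png',o[:,:,::-1])
E
```

```text
t: 9.0
tool_pos: [0.6173, 0.1489, 0.0994]
tool_rot: [2.226, 2.212, 0.0]
force: [0.8, -0.7, 0.0]
finger_gap: 0.0594
```

View pics/k.png

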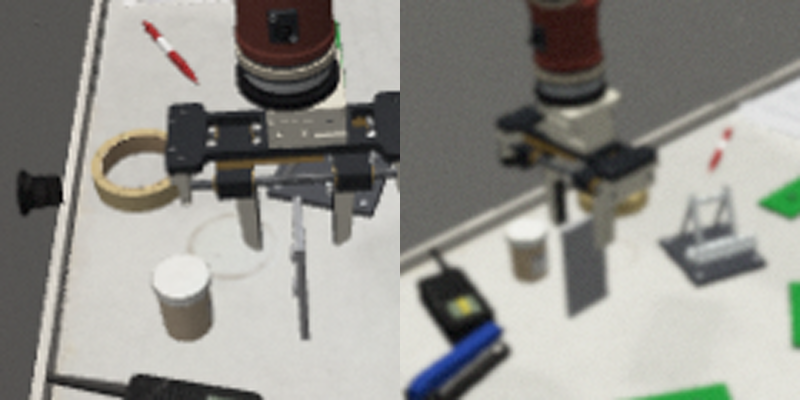

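The plate stands on its own. I'll open fully so the near finger is out of its path, then push the top toward the robot until it tips onto its plain face.

```bash
python3 -m pendant '[[[0,0,-0.018],0,1],[[0,0,-0.018],0,1],[[0,0,-0.018],0,1],[[0,0,-0.018],0,1],[[0,-0.05,-0.018],0,1],[[0,-0.1,-0.018],0,1],[[0,-0.12,-0.018],0,1],[[0,-0.13,-0.018],0,1]]'
python3 - <<'E'
from h import *
s2,im2=snap('side','l_side.png')
o=np.hstack([cv2.resize(im2[160:300,130:270],(500,500),interpolation=cv2.INTER_CUBIC)])
cv2.imwrite('pics/l.png',o[:,:,::-1])
E
```

```text
t: 9.9
tool_pos: [0.5777, 0.149, 0.1044]
tool_rot: [2.226, 2.212, -0.001]
force: [-0.2, -0.1, 0.8]
finger_gap: 0.0927
```

View pics/l.png

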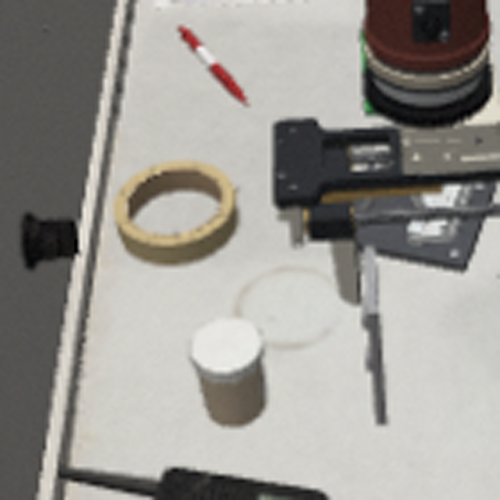

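The boss-side finger is just short of the plate top, and the plate is still upright. I'll push gently.

```bash
python3 -m pendant '[[[0,-0.01,0],0,1],[[0,-0.02,0],0,1],[[0,-0.03,0],0,1],[[0,-0.04,0],0,1],[[0,-0.05,0],0,1],[[0,-0.06,0],0,1],[[0,-0.07,0],0,1],[[0,-0.07,0],0,1],[[0,-0.07,0],0,1],[[0,-0.07,0],0,1]]'
python3 - <<'E'
from h import *
s2,im2=snap('side','m_side.png');s1,im1=snap('scene','m_sc.png')
o=np.hstack([cv2.resize(im2[160:300,130:270],(400,400),interpolation=cv2.INTER_CUBIC),cv2.resize(im1[130:270,150:290],(400,400),interpolation=cv2.INTER_CUBIC)])
cv2.imwrite('pics/m.png',o[:,:,::-1])
E
```

```text
t: 10.95
tool_pos: [0.5568, 0.1491, 0.1044]
tool_rot: [2.226, 2.212, -0.001]
force: [0.8, -0.1, 0.4]
finger_gap: 0.0936
```

View pics/m.png

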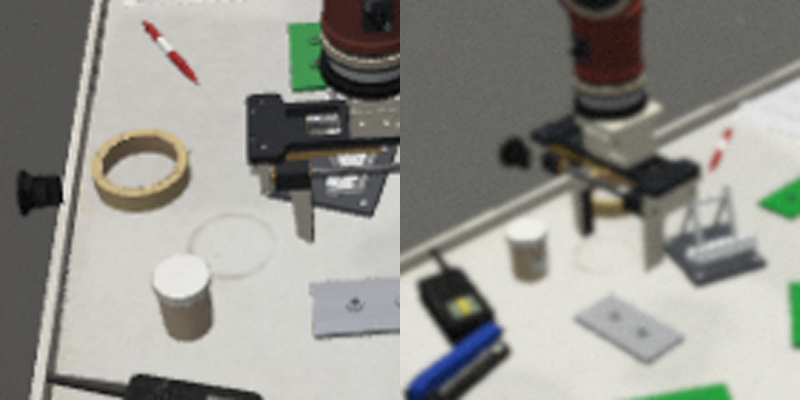

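The plate lies flat with both bosses up. I'll raise the tool, turn the jaws across the plate's width, and look with the wrist camera.

```bash
python3 -m pendant '[[[0,0,-0.1],0,1],[[0,0,-0.25],0,1],[[0,0,-0.4],0.05,1],[[0,0,-0.45],0.1,1],[[0,0,-0.45],0.2,1],[[0,0,-0.45],0.3,1],[[0,0,-0.45],0.4,1],[[0,0,-0.45],0.5,1],[[0,0,-0.45],0.5,1],[[0,0,-0.45],0.5,1],[[0,0,-0.45],0.5,1],[[0,0,-0.45],0.5,1]]'
python3 go.py .55 .15 .23 -90
python3 - <<'E'
from h import *
s,im=snap('wrist','n_w.png')
cv2.imwrite('pics/n2.png',cv2.resize(im[:,:,::-1],(768,576),interpolation=cv2.INTER_CUBIC))
import json;json.dump({k:np.array(s[k]).tolist() for k in('tool_pos','tool_rot')},open('n.json','w'))
E
```

```text
t: 12.25
tool_pos: [0.5564, 0.1496, 0.2393]
tool_rot: [3.137, 0.092, 0.002]
force: [-0.4, 0.3, 0.1]
finger_gap: 0.0929
t 12.25 pos [0.5564 0.1496 0.2393] tooly -86.64 gap 0.0929 F [-0.4  0.3  0.1] q [-0.24  0.48 -0.1   1.61  0.06  1.05 -1.87]
shift [-0.0213 -0.0028  0.031 ] yaw 0.0187
```

View pics/n2.png

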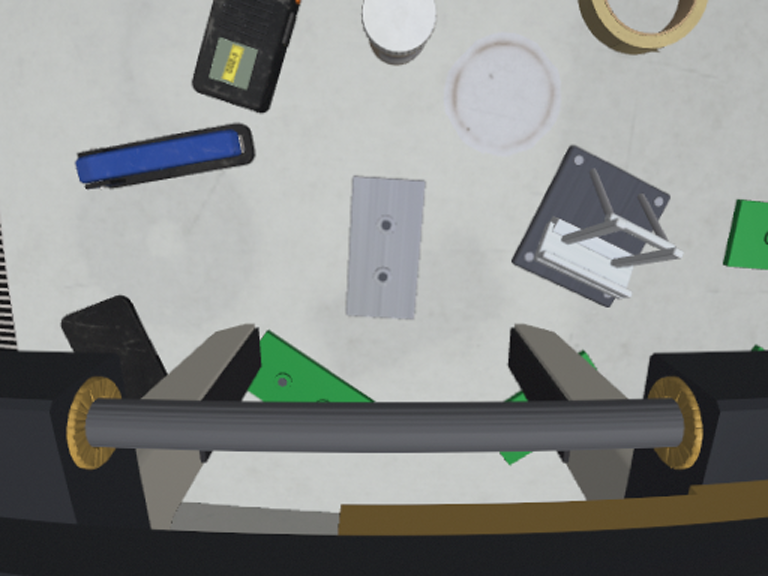

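```bash
python3 - <<'E'
from h import *
import json;s=json.load(open('n.json'))
P=[onz('wrist',u/1.5,v/1.5,.008,s) for u,v in[(353,177),(425,180),(414,319),(346,316)]]
c=np.mean(P,0);print(c.round(4),[np.linalg.norm(P[i]-P[i-1]).round(4) for i in range(4)])
L=(P[0]+P[1]-P[2]-P[3]);print('len dir deg',np.degrees(np.arctan2(L[1],L[0])))
print('bosses',[onz('wrist',u/1.5,v/1.5,.012,s).round(4).tolist() for u,v in[(386,225),(383,277)]])
for q in P+[c]: print(q.round(3))
E
```

```text
[0.5483 0.1484 0.008 ] [np.float64(0.1192), np.float64(0.0587), np.float64(0.1196), np.float64(0.0594)]
len dir deg -0.26980093076929446
bosses [[0.5703, 0.1483, 0.012], [0.5261, 0.1482, 0.012]]
[0.607 0.177 0.008]
[0.609 0.119 0.008]
[0.489 0.119 0.008]
[0.488 0.178 0.008]
[0.548 0.148 0.008]
```

Measured 119.4 x 59 mm with bosses 44 mm apart, which matches the plate. I'll position over its centre and descend.

```bash
python3 go.py .5483 .1484 .06 -90.3; python3 -m pendant '[[[-0.027,0.003,0.1],0.02,1],[[-0.027,0.003,0.25],0.02,1],[[-0.027,0.003,0.4],0.02,1],[[-0.027,0.003,0.55],0.02,1],[[-0.027,0.003,0.6],0.02,1],[[-0.027,0.003,0.6],0.02,1],[[-0.027,0.003,0.6],0.02,1]]'; python3 go.py .5483 .1484 .004 -90.3
```

```text
t 12.3 pos [0.5564 0.1497 0.2393] tooly -86.86 gap 0.0932 F [-0.9 -1.2  0.5] q [-0.24  0.48 -0.1   1.61  0.05  1.05 -1.87]
shift [-0.0281  0.0009  0.5977] yaw 0.0191
t: 13.0
tool_pos: [0.5493, 0.1481, 0.0598]
tool_rot: [3.139, -0.01, 0.004]
force: [0.4, 0.6, -0.0]
finger_gap: 0.0931
t 13.0 pos [0.5493 0.1481 0.0598] tooly -90.38 gap 0.0931 F [ 0.4  0.6 -0. ] q [-0.26  0.69 -0.07  1.83  0.08  0.63 -1.95]
shift [-0.0037 -0.0014  0.1859] yaw -0.0004
```

```bash
python3 -m pendant '[[[-0.003,-0.001,0.1],0,1],[[-0.003,-0.001,0.15],0,1],[[-0.003,-0.001,0.175],0,1],[[-0.003,-0.001,0.187],0,1],[[-0.003,-0.001,0.187],0,1],[[-0.003,-0.001,0.187],0,1]]'; python3 go.py .5483 .1484 .002 -90.3
```

```text
t: 13.6
tool_pos: [0.5494, 0.1485, 0.0047]
tool_rot: [3.14, -0.01, 0.007]
force: [0.4, 0.2, -0.4]
finger_gap: 0.093
t 13.6 pos [0.5494 0.1485 0.0047] tooly -90.37 gap 0.093 F [ 0.4  0.2 -0.4] q [-0.27  0.78 -0.06  1.85  0.09  0.51 -1.96]
shift [-0.0038  0.0005  0.0091] yaw -0.0004
```

```bash
python3 -m pendant '[[[-0.003,0,0.009],0,1],[[-0.003,0,0.009],0,1]]'; python3 -m pendant '[[[0,0,0],0,0.3],[[0,0,0],0,0.3],[[0,0,0],0,-0.2],[[0,0,0],0,-1],[[0,0,0],0,-1],[[0,0,0],0,-1],[[0,0,0],0,-1]]'; python3 go.py .5483 .1484 .15 -90.3
```

```text
t: 13.8
tool_pos: [0.5487, 0.1486, 0.0024]
tool_rot: [3.14, -0.01, 0.008]
force: [-0.4, 0.1, 0.5]
finger_gap: 0.0929
t: 14.5
tool_pos: [0.5487, 0.1486, 0.0024]
tool_rot: [3.14, -0.01, 0.008]
force: [0.3, -0.4, -1.1]
finger_gap: 0.0597
t 14.5 pos [0.5487 0.1486 0.0024] tooly -90.36 gap 0.0597 F [ 0.3 -0.4 -1.1] q [-0.27  0.78 -0.05  1.86  0.09  0.5  -1.96]
shift [ 0.0013  0.0015 -0.4919] yaw -0.0004
```

Gripped at 59.7 mm. Lift slowly, then up to about 170 mm.

```bash
python3 -m pendant '[[[0,0,-0.01],0,-1],[[0,0,-0.03],0,-1],[[0,0,-0.06],0,-1],[[0,0,-0.1],0,-1],[[0,0,-0.15],0,-1],[[0,0,-0.21],0,-1],[[0,0,-0.28],0,-1],[[0,0,-0.36],0,-1],[[0,0,-0.44],0,-1],[[0,0,-0.51],0,-1],[[0,0,-0.56],0,-1],[[0,0,-0.58],0,-1]]';  python3 -m pendant '[[[0,0,0],0,-1],[[0,0,0],0,-1],[[0,0,0],0,-1],[[0,0,0],0,-1]]'; python3 go.py .5483 .1484 .15 -90.3
python3 - <<'E'
from h import *
s2,im2=snap('side','o_side.png');s1,im1=snap('scene','o_sc.png');s3,im3=snap('wrist','o_w.png')
o=np.hstack([cv2.resize(im2[160:310,130:330],(400,300),interpolation=cv2.INTER_CUBIC),cv2.resize(im1[120:270,130:330],(400,300),interpolation=cv2.INTER_CUBIC)])
o=np.vstack([o,np.hstack([cv2.resize(im3,(400,300)),np.zeros((300,400,3),np.uint8)])])
cv2.imwrite('pics/o.png',o[:,:,::-1])
E
```

```text
t: 15.7
tool_pos: [0.5486, 0.1492, 0.1792]
tool_rot: [3.141, -0.01, 0.015]
force: [-1.5, 0.4, -2.5]
finger_gap: 0.0591
t: 16.1
tool_pos: [0.548, 0.149, 0.1783]
tool_rot: [3.141, -0.01, 0.012]
force: [-0.6, -0.2, -2.7]
finger_gap: 0.0597
t 16.1 pos [0.548  0.149  0.1783] tooly -90.37 gap 0.0597 F [-0.6 -0.2 -2.7] q [-0.25  0.53 -0.08  1.72  0.06  0.88 -1.94]
shift [0.0002 0.0019 0.0942] yaw -0.0004
```

View pics/o.png

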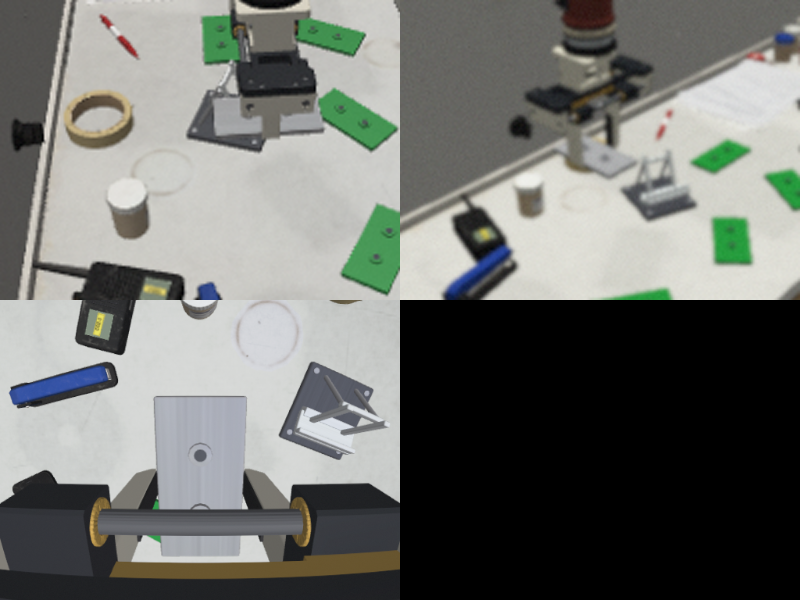

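```bash
python3 - <<'E'
from h import *
s=ctrl.observe()
im=cv2.imread('pics/o_side.png')[195:245,225:305];cv2.imwrite('pics/p.png',cv2.resize(im,(800,500),interpolation=cv2.INTER_CUBIC))
P=[onz('wrist',u*1.28,v*1.28,.184,s) for u,v in[(155,397),(246,396),(241,556),(161,556)]]
print([np.linalg.norm(P[i]-P[i-1]).round(4) for i in range(4)],np.mean(P,0).round(4))
for z in(.178,.184):
  print([np.round(proj('side',[x,.1785,z]),1) for x in(.488,.608)])
E
```

```text
[np.float64(0.2151), np.float64(0.0961), np.float64(0.217), np.float64(0.0925)] [0.1947 0.151  0.184 ]
[array([291.6, 225.3]), array([237.1, 229.2])]
[array([291.7, 223.4]), array([237. , 227.3])]
```

View pics/p.png

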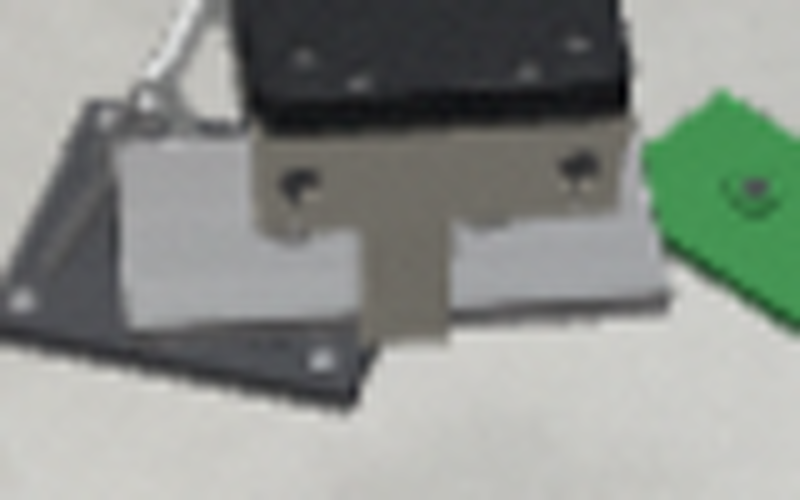

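In the first wrist check I forgot to take off the lower panel's 300-row offset. I'll redo it after a short hold and check for drift.

```bash
python3 -m pendant '[[[0,0,0],0,-1],[[0,0,0],0,-1],[[0,0,0],0,-1],[[0,0,0],0,-1],[[0,0,0],0,-1],[[0,0,0],0,-1],[[0,0,0],0,-1],[[0,0,0],0,-1],[[0,0,0],0,-1],[[0,0,0],0,-1]]'; python3 - <<'E'
from h import *
s,im=snap('wrist','q_w.png');_,sd=snap('side','q_side.png');print(s['t'],max(abs(np.array(s['qd']))))
old=cv2.imread('pics/o_side.png')[:,:,::-1]
print('side change in plate area',np.abs(sd[195:245,225:305].astype(int)-old[195:245,225:305]).mean(), 'elsewhere',np.abs(sd[300:,:].astype(int)-old[300:,:]).mean())
P=[onz('wrist',u*1.28,v*1.28,.182,s) for u,v in[(155,97),(246,96),(241,256),(161,256)]]
print([np.linalg.norm(P[i]-P[i-1]).round(4) for i in range(4)],np.mean(P,0).round(4))
for nm,uv,z in [('pot top',(195,257),.066)]: print(nm,onz('side',*uv,z).round(3))
a=cv2.imread('pics/a_side.png')[:,:,::-1]
for nm,(r,c) in dict(pot=(slice(248,280),slice(183,207)),calc=(slice(136,158),slice(264,287)),stapler=(slice(300,360),slice(225,256))).items(): print(nm,'px change',np.abs(sd[r,c].astype(int)-a[r,c]).mean().round(2))
E
```

```text
t: 17.25
tool_pos: [0.5483, 0.1491, 0.1786]
tool_rot: [3.141, -0.01, 0.013]
force: [0.3, 0.4, -2.4]
finger_gap: 0.0594
17.25 0.0011529659515082625
side change in plate area 1.87375 elsewhere 1.1544441344246033
[np.float64(0.1203), np.float64(0.0586), np.float64(0.121), np.float64(0.0618)] [0.5476 0.149  0.182 ]
pot top [0.713 0.153 0.066]
pot px change 12.44
calc px change 43.71
stapler px change 10.59
```

```bash
python3 - <<'E'
from h import *
a=cv2.imread('pics/a_side.png');b=cv2.imread('pics/q_side.png')
cv2.imwrite('pics/r.png',np.hstack([cv2.resize(x[110:370,150:340],(390,534)) for x in(a,b)]))
E
```

```text
(no output)
```

View pics/r.png

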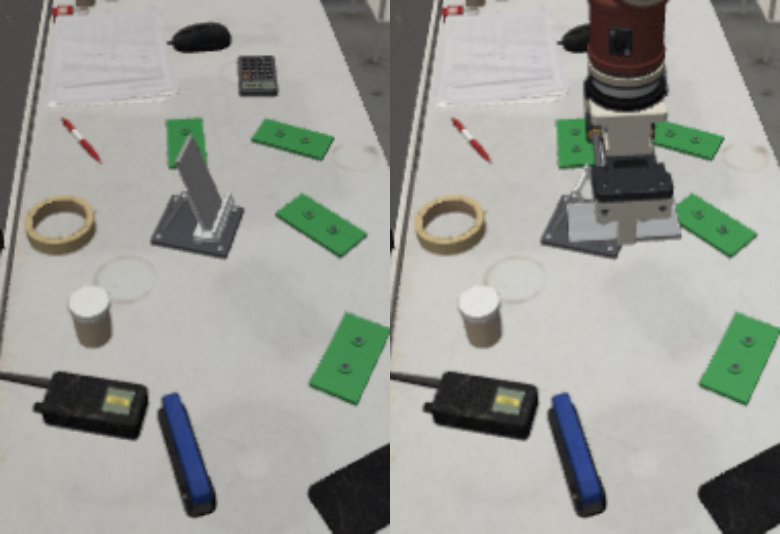

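The pot and stapler are where they were; the changed pixels there look like arm shadow. The calculator is only hidden behind the arm, which never came near it. The plate is level and steady, so I'll hand in.

```bash
python3 -c "
from cell import ctrl
print(ctrl.finish_job())"
```

```text
the job is handed in; nothing more can be done
None
```

The job is handed in at about 17 s: the gripper is holding the plate bosses up, with its centre about 18 cm above the worktop. `finish_job` gives no verdict, so this rests on my own checks.

**What I did:** I straddled the plate's top, drew it upright in the stand with the far finger, pinched it and lifted it out. I stood it on the bare worktop to the left of the stand and tipped it onto its plain face. Then I turned the jaws, gripped it across its 60 mm width and lifted it.

**Last checks:**
- **Grip:** finger gap 59.4–59.7 mm against a plate width of 60 mm.
- **Level:** the side view shows the long edge level within about 2°. The wrist view gave the plate as about 121 x 60 mm at the expected height.
- **Still:** joint speeds were about 0.001 rad/s. The tool moved less than 1 mm over a further second.
- **Clear of the stand:** the plate is to the left of the stand and about 8 cm above its rest bars.
- **Bystanders:** pot and stapler looked unmoved. The calculator was hidden by the arm in the last picture, so I could not confirm it directly, but the arm stayed well away from it.

**Checks that disagreed:**
- My first wrist-view size check was wrong because I used a picture offset incorrectly; redone, it agreed.
- The pixel comparison flagged changes at the pot and stapler. I took these to be the arm's shadow, since both looked unmoved by eye.

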